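# Slide the pigment sample through the L-shaped gate to the colour reader

## Robot

A 7-joint arm with a two-finger parallel gripper is mounted at the origin on the work surface. World frame = base frame: x ahead of the robot, y to its left, z up, the work surface at z = 0. Lengths are in m, angles in rad, forces in N, time in s.
With the tool pointing down it reaches from about 0.4 to 0.875 m from the base axis. Payload 19.3 kg.
Tool frame: the origin (TCP) lies between the finger pads; the fingertips stand 11 mm ahead of it and the grasp point (between the pads) lies 8 mm behind it (bot.tcp_to_tips is the distance from the TCP to the fingertips, in m); z points along the fingers, y is the line along which they close (so a half turn about z gives the same grasp; the last joint's range is limited). The gripper opens to 85 mm and grips with 20 to 120 N. Pads are 22 mm wide; open, the fingers measure 114 mm over their backs; the gripper's body (76 mm by 85 mm) begins 54 mm behind the grasp point. The pads swing forward as they close: fully open they stand 13 mm farther back than shut.
Start: joints at [-0.07, 0.521, -0.036, 1.599, 0.021, 1.021, -0.113], TCP at [0.625, -0, 0.214] pointing down, gripper open.
Joint ranges: [-2.91, 2.91], [-0.3, 2.13], [-1.5, 1.42], [0.17, 2.43], [-1.26, 4.41], [0.16, 1.93], [-2.52, 2.52]. Speed limits (rad/s): [1.89, 1.89, 2.39, 2.39, 3.01, 3.01, 3.01].

## Interface

Orientations are given as a unit quaternion [x, y, z, w].
In Python, from plant import bot, camera, calibration gives the robot as it stands.
- The arm moves only by the shell command python3 -m crank 'ROWS' [FORCE]. ROWS is JSON, a list that holds one entry, the list of rows, each a list of 7 numbers: the shift along the tool's x, y, z in units of 300 mm (1.0 is 300 mm), then the turn, a rotation vector about the tool's x, y, z in units of 180 degrees (1.0 is 180 degrees), then the opening, from 0 (shut) to 1 (fully open). A call has 1 to 12 rows; each row is the pose to reach, as a shift and turn from the pose commanded when the call began, along the tool's axes at that moment, turning the shorter way round; what a row does not reach only later rows make up. A row lasts 1/8 s, in which the tool goes at most 62.5 mm and 10.7 degrees, less where a joint would pass 70% of its speed; a pose out of reach is approached as far as the arm can. A call with a number of a shift or a turn outside -1 to 1 is refused whole. A call with a gripper value outside its range is refused whole. The fingers move at their own pace and stop on an object; FORCE is the grip in N (left out, the last holds). Time passes only in rows, so rows that repeat a pose let the fingers close. It gives the time, the measured TCP pose, the force, the opening and the grip force at its end, in the units of the state.
- bot.get_state(): the state, without advancing time (a new reading comes with each control period).
- camera(name): name is "scene" or "side" or "wrist"; returns (picture, depth): 480x640x3 uint8, red, green, blue; 480x640 float32, m along the optical axis (not along the pixel's ray), 0 where there is no reading.
- calibration(name): a dict with "K" (3x3 intrinsics, pixels), "rvec" (rotation vector, rad) and "tvec" (3), from world to camera coordinates, as OpenCV has them; the wrist camera has in their place "tool_from_camera" (4x4, takes a point from camera to tool coordinates, whose origin is the TCP and whose axes are the flange's). Camera axes: x right, y down, z forward; pixel columns grow to the right and rows downward; lengths in m; the calibration is good to about 2 mm. A picture is of the moment at which its call begins: read the wrist's pose just before it. calibration takes no time and is no camera call.
- bot.hand_in(): hands the job in; it is judged then, once.
The state is a dict: "time": time; "joints": joint angles; "qd": joint speeds; "joint_torque": joint torques, N m; "eef_pos": TCP position; "orientation": TCP orientation; "force": force on the tool from outside, world axes, zero at the start; "ft_torque": the same for the moment, N m; "finger_gap": opening from 0.0 (shut) to 1.0 (fully open); "grip_force": force on a finger pad.
Only numpy, scipy, OpenCV 4.12 (cv2) and the standard library are available. Lean on these libraries where they do the work, as an engineer would, in place of code of your own. Each camera call takes 0.05 s, during which the arm holds its last target. There are 200 camera calls.

## Task

Bring the pigment sample to the colour reader: push the round carrier by the side of its base, with the fingertips, along the first leg of the L-shaped slot to the corner, then along the second leg until its pin is fully home at the end of the slot in front of the reader. Do not lift or tip the carrier, do not touch the jar that stands in it, and leave everything else on the bench where it stands. Finish clear of everything.

Things in the scene. Friction and masses are not known exactly. Their poses are not given: they have to be found in the camera images.
- gate: fixed gate plate, a level slab 200 mm (x) by 230 mm (y), top 20 mm above the table; origin: centre of its underside; z up. An L-shaped slot 18 mm wide, 16 mm deep is cut in its top: the first leg runs in +y along x = -45 mm, from y = -62 mm to the corner; the second from the corner in +x along y = 60 mm. Beyond the +x edge stands the colour reader, a box 110 mm (x) by 230 mm, 90 mm tall
- gate_corner (a point): centre of the slot's corner, on the plate's top surface, at (-45, 60, 20) mm in the gate's frame; its axes are those of the gate, which is turned by up to 0.4 rad either way
- gate_end (a point): end of the slot's second leg, before the reader's lens, on the plate's top surface, at (45, 60, 20) mm in the gate's frame: where the pin's axis stands when the pin touches the end wall
- carrier_center (a point): centre of the round carrier base, 11 mm above the plate's top. It is loose, 90 mm across, 22 mm tall, 0.3 to 0.55 kg, and slides on the plate; a pin 14 mm across on its axis reaches 14 mm down into the slot (2 mm play each side). It starts in the first leg, 90 to 120 mm before the corner, takes about 2 to 6 N to push, stays where left and may turn about its axis
- pot: small lidded pigment jar, 42 mm across, 44 mm tall, standing loose in the carrier's central recess (46 mm across, 14 mm deep); origin: centre of its underside, 8 mm above the plate's top; its lid is 52 mm above the plate's top. The carrier's wall around it is 22 mm wide and 22 mm tall: fingers beside the base stay clear of the jar
- jar_low: bystander: a low lidded jar, 48 mm across, 52 mm tall, standing on the gate plate inside the elbow of the slot; origin at the centre of its underside
- bottle_tall: bystander: a tall corked bottle, 56 mm across, 150 mm tall, on the table left of the plate; origin at the centre of its underside
- bottle_grey: bystander: a corked bottle, 52 mm across, 120 mm tall, on the table to the right of the reader; origin at the centre of its underside
- jar_wide: bystander: a wide lidded jar, 76 mm across, 85 mm tall, on the table to the left of the reader; origin at the centre of its underside
- weight: bystander: a small knobbed balance weight, 28 mm across, 38 mm tall, on the table right of the plate; origin at the centre of its underside
- spatula: bystander: a spatula, about 170 mm long, lying flat on the table left of the plate; origin near its middle
- brush: bystander: a brush, about 150 mm long, lying flat on the table right of the plate; origin near its middle
Things that resemble listed ones, but are neither listed nor needed, are in the scene too. Leave any blue or orange look-alike of the part that bears carrier_center alone. What is shaped like the pot but pink is not meant.

How it is judged:
By the outcome, as a careful person would: the job done as asked, in the order asked, and still so for the second after the job is handed in, with the robot touching nothing.
It also fails if it takes over 51 s, if anything falls off the work surface, if the arm or the gripper's body presses on something with over 40 N, if the wrist force passes 120 N, or if a joint passes its speed limit or range.

## Working session

There is one attempt and no reset: what is moved stays moved. The work goes in short steps, Python scripts to look and compute and a shell command to move; the robot and the scene stay as the last step left them, time stands still between calls to the robot, and variables do not carry over. Pictures are saved under pics/ and viewed, at most 10 in all, crops included, and the job is handed in when it is done.

```bash
ls; mkdir -p pics; cat > h.py <<'E'
import numpy as np, cv2
from plant import bot, camera, calibration
from scipy.spatial.transform import Rotation as R
def wc(name):
    c=calibration(name);K=np.array(c["K"])
    if name=="wrist":
        s=bot.get_state();T=np.eye(4);T[:3,:3]=R.from_quat(s["orientation"]).as_matrix();T[:3,3]=s["eef_pos"]
        M=T@np.array(c["tool_from_camera"]);return K,M
    r=cv2.Rodrigues(np.array(c["rvec"],float))[0];M=np.eye(4);M[:3,:3]=r.T;M[:3,3]=-r.T@np.array(c["tvec"]).ravel();return K,M
def cloud(depth,K,M):
    v,u=np.mgrid[:480,:640];p=np.stack([(u-K[0,2])/K[0,0]*depth,(v-K[1,2])/K[1,1]*depth,depth],-1)
    return p@M[:3,:3].T+M[:3,3]
def ray(u,v,K,M,z):
    d=M[:3,:3]@np.array([(u-K[0,2])/K[0,0],(v-K[1,2])/K[1,1],1]);return M[:3,3]+d*(z-M[2,3])/d[2]
E
python3 - <<'E'
from h import *
for n in("scene","side"):
    K,M=wc(n);p,d=camera(n);cv2.imwrite(f"pics/{n}0.png",p[:,:,::-1]);np.savez(f"{n}0.npz",p=p,d=d,K=K,M=M);print(n,M[:3,3],M[:3,2])
s=bot.get_state();print(s["eef_pos"],s["orientation"],s["time"])
E
```

```text
pics
scene [1.30889867 0.10484987 0.96986493] [-0.61208064 -0.08117974 -0.78661753]
side [ 0.45954639 -0.62626388  0.75462886] [ 0.15630294  0.67826726 -0.71799924]
[ 6.24687488e-01 -2.29366274e-05  2.13588581e-01] [ 7.07104695e-01  7.07108688e-01 -3.79024831e-04 -3.32788008e-04] 0.1
```

View pics/scene0.png

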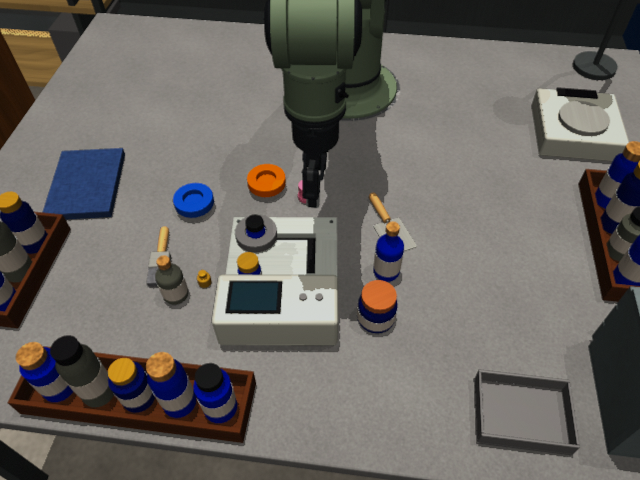

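View pics/side0.png

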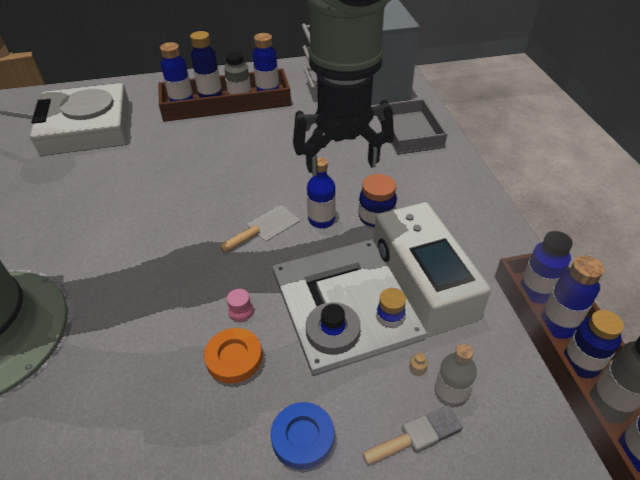

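```bash
cat > m.py <<'E'
from h import *
P=[];C=[]
for n in("scene","side"):
    f=np.load(f"{n}0.npz");c=cloud(f["d"],f["K"],f["M"]);ok=f["d"]>0;P.append(c[ok]);C.append(f["p"][ok])
    q=c[ok]
    m=(abs(q[:,2]-.02)<.004)&(q[:,0]>.45)&(q[:,0]<.9)&(abs(q[:,1])<.3)
    print(n,"plate n",m.sum(),"z",np.median(q[m,2]),np.percentile(q[m],[1,99],axis=0)[:,:2].round(3).tolist())
    m=(abs(q[:,2]-.042)<.004);print(" z42",m.sum())
A=np.concatenate(P);col=np.concatenate(C)
# top-view height/colour map: 1mm px, x up->row, y->col
x0,y0=.4,-.35
img=np.zeros((500,600,3),np.uint8);hm=np.zeros((500,600),np.float32)
i=((A[:,0]-x0)*1000).round().astype(int);j=((A[:,1]-y0)*1000).round().astype(int)
k=(i>=0)&(i<500)&(j>=0)&(j<600)&(A[:,2]<.2)
o=np.argsort(A[k,2]);img[i[k][o],j[k][o]]=col[k][o];hm[i[k][o],j[k][o]]=A[k,2][o]
img=cv2.dilate(img,np.ones((2,2)));
hv=cv2.dilate((np.clip(hm,0,.1)*2500).astype(np.uint8),np.ones((2,2)))
both=img[:,:,::-1].copy()
for t in range(0,600,100): cv2.putText(both,f"{y0+t/1000:.2f}",(t,10),0,.35,(0,255,255))
for t in range(0,500,100): cv2.putText(both,f"{x0+t/1000:.2f}",(0,t+10),0,.35,(0,255,255))
cv2.imwrite("pics/top.png",both);np.savez("A.npz",A=A,col=col,n0=len(P[0]))
E
python3 m.py
```

```text
scene plate n 4555 z 0.020011642603667945 [[0.456, -0.289], [0.829, 0.144]]
 z42 4798
side plate n 9505 z 0.019438564769681532 [[0.475, -0.296], [0.899, 0.124]]
 z42 5966
```

View pics/top.png

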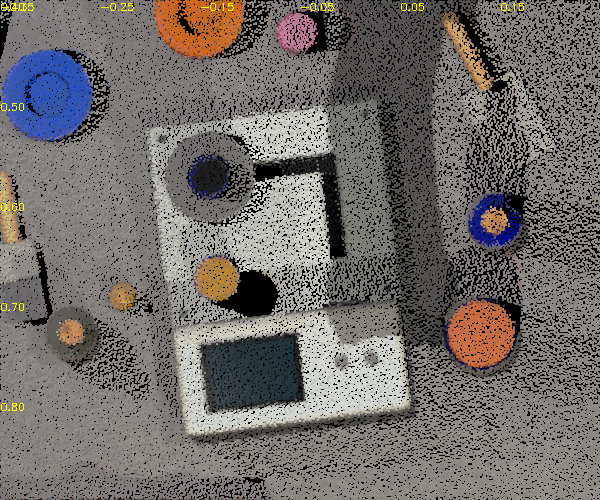

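```bash
cat > m2.py <<'E'
from h import *
from scipy.optimize import least_squares
f=np.load("A.npz");A,col,n0=f["A"],f["col"].astype(int),int(f["n0"])
src=np.arange(len(A))<n0
# plate points, light neutral
sat=col.max(1)-col.min(1);val=col.max(1)
box=(A[:,0]>.48)&(A[:,0]<.86)&(A[:,1]>-.22)&(A[:,1]<.08)
for nm,zz,s in(("plate scene",.02,src),("plate side",.02,~src),("reader sc",.09,src),("reader sd",.09,~src)):
    m=box&s&(abs(A[:,2]-zz)<.003);r=cv2.minAreaRect(A[m,:2].astype(np.float32)*1000);print(nm,m.sum(),np.round(r[0],1),np.round(r[1],1),round(r[2],2))
# carrier rim
for nm,s in(("sc",src),("sd",~src)):
    for z,tag,bx in((.042,"carrier",(.5,.64,-.2,-.08)),(.072,"lid",(.5,.64,-.2,-.08)),(.072,"jar_low",(.63,.72,-.18,-.08))):
        m=s&(abs(A[:,2]-z)<.003)&(A[:,0]>bx[0])&(A[:,0]<bx[1])&(A[:,1]>bx[2])&(A[:,1]<bx[3])
        if m.sum()>20:
            (c,rad)=cv2.minEnclosingCircle(A[m,:2].astype(np.float32)*1000);print(nm,tag,m.sum(),np.round(c,1),round(rad,1),np.median(A[m,:2],0).round(4),np.median(col[m],0))
# slot
m=(A[:,2]<.012)&(A[:,2]>-.002)&(A[:,0]>.53)&(A[:,0]<.66)&(A[:,1]>-.11)&(A[:,1]<.01)
S=A[m]
print("slot",len(S))
def res(p):
    c,s=np.cos(p[2]),np.sin(p[2]);d=S[:,:2]-p[:2];u=np.c_[d[:,0]*c+d[:,1]*s,-d[:,0]*s+d[:,1]*c]
    d1=np.hypot(u[:,0],np.maximum(u[:,1],0)); d2=np.hypot(np.minimum(u[:,0],0)+np.maximum(u[:,0]-.09,0),u[:,1])
    return np.minimum(d1,d2)
r=least_squares(res,[.557,-.022,.1],loss="soft_l1",f_scale=.005);print("corner",r.x,np.sqrt((r.fun**2).mean()))
E
python3 m2.py
```

```text
plate scene 3775 [669.6 -90.1] [314.5 264.2] 6.64
plate side 8182 [669.2 -86.9] [308.  268.1] 6.88
reader sc 4377 [768.2 -59.1] [109.5 226.9] 7.0
reader sd 4642 [766.7 -59.1] [107.7 227.1] 6.91
sc carrier 658 [ 577.  -142.8] 46.1 [ 0.5881 -0.134 ] [118. 114. 110.]
sc lid 192 [ 576.4 -142.2] 20.4 [ 0.5762 -0.1425] [19. 18. 19.]
sc jar_low 290 [ 679.4 -135.7] 22.5 [ 0.6788 -0.135 ] [185. 132.  25.]
sd carrier 1318 [ 575.5 -140.5] 45.9 [ 0.5709 -0.152 ] [113. 109. 109.]
sd lid 365 [ 576.1 -141.2] 20.3 [ 0.5758 -0.1416] [31. 30. 31.]
sd jar_low 459 [ 689.3 -115.5] 43.2 [ 0.6788 -0.1327] [160. 123.  65.]
slot 942
corner [ 0.56008518 -0.01584678  0.07376014] 0.006824678765838244
```

```bash
cat > m3.py <<'E'
from h import *
f=np.load("A.npz");A,col,n0=f["A"],f["col"].astype(int),int(f["n0"])
th=.121;Rz=np.array([[np.cos(th),-np.sin(th)],[np.sin(th),np.cos(th)]]);o=np.array([.6136,-.0779])
u=(A[:,:2]-o)@Rz*1000;z=A[:,2]
src=np.arange(len(A))<n0
for nm,s in(("sc",src),("sd",~src)):
    p=s&(abs(z-.02)<.0025)
    b=p&(abs(u[:,1])<70)&(u[:,0]<-70)&(u[:,0]>-130);print(nm,"-x edge",np.percentile(u[b,0],[.5,1,3]).round(1))
    b=p&(abs(u[:,0])<60)&(u[:,1]<-90)&(u[:,1]>-135);print(nm,"-y edge",np.percentile(u[b,1],[.5,1,3]).round(1))
    b=p&(abs(u[:,0])<60)&(u[:,1]>90)&(u[:,1]<135);print(nm,"+y edge",np.percentile(u[b,1],[97,99,99.5]).round(1))
    h,e=np.histogram(u[p&(u[:,1]>0)&(u[:,1]<45),0],np.arange(-70,-20,2));print("leg1 x",list(zip(e[:-1].astype(int),h)))
    h,e=np.histogram(u[p&(u[:,0]>-25)&(u[:,0]<35),1],np.arange(40,80,2));print("leg2 y",list(zip(e[:-1].astype(int),h)))
    h,e=np.histogram(u[p&(u[:,1]>55)&(u[:,1]<65),0],np.arange(30,70,2));print("end x",list(zip(e[:-1].astype(int),h)))
for q in([.5765,-.142],[.679,-.135]): print(((np.array(q)-o)@Rz*1000).round(1))
E
python3 m3.py
```

```text
sc -x edge [-102.2 -102.1 -101.2]
sc -y edge [-116.1 -115.7 -115.4]
sc +y edge [113.5 113.7 113.7]
leg1 x [(np.int64(-70), np.int64(11)), (np.int64(-68), np.int64(17)), (np.int64(-66), np.int64(6)), (np.int64(-64), np.int64(10)), (np.int64(-62), np.int64(8)), (np.int64(-60), np.int64(17)), (np.int64(-58), np.int64(9)), (np.int64(-56), np.int64(12)), (np.int64(-54), np.int64(8)), (np.int64(-52), np.int64(0)), (np.int64(-50), np.int64(0)), (np.int64(-48), np.int64(0)), (np.int64(-46), np.int64(0)), (np.int64(-44), np.int64(0)), (np.int64(-42), np.int64(0)), (np.int64(-40), np.int64(0)), (np.int64(-38), np.int64(2)), (np.int64(-36), np.int64(13)), (np.int64(-34), np.int64(11)), (np.int64(-32), np.int64(12)), (np.int64(-30), np.int64(14)), (np.int64(-28), np.int64(13)), (np.int64(-26), np.int64(15)), (np.int64(-24), np.int64(11))]
leg2 y [(np.int64(40), np.int64(22)), (np.int64(42), np.int64(19)), (np.int64(44), np.int64(20)), (np.int64(46), np.int64(18)), (np.int64(48), np.int64(17)), (np.int64(50), np.int64(4)), (np.int64(52), np.int64(0)), (np.int64(54), np.int64(0)), (np.int64(56), n
[... 2159 characters left out ...]
nt64(70), np.int64(26)), (np.int64(72), np.int64(26)), (np.int64(74), np.int64(28)), (np.int64(76), np.int64(22))]
end x [(np.int64(30), np.int64(0)), (np.int64(32), np.int64(0)), (np.int64(34), np.int64(0)), (np.int64(36), np.int64(0)), (np.int64(38), np.int64(0)), (np.int64(40), np.int64(0)), (np.int64(42), np.int64(0)), (np.int64(44), np.int64(0)), (np.int64(46), np.int64(0)), (np.int64(48), np.int64(0)), (np.int64(50), np.int64(0)), (np.int64(52), np.int64(5)), (np.int64(54), np.int64(4)), (np.int64(56), np.int64(4)), (np.int64(58), np.int64(4)), (np.int64(60), np.int64(4)), (np.int64(62), np.int64(5)), (np.int64(64), np.int64(6)), (np.int64(66), np.int64(2))]
[-44.6 -59.2]
[ 58.  -64.6]
```

Candidates in the scene view for the carrier: grey ring with jar (256,233), blue ring (194,200) and orange ring (267,181). For the pot: black-lidded jar in the grey ring (256,225), pink jar (305,190) and jar_low (248,265). I choose the grey ring on the plate with the black-lidded jar, and check it in one crop.

```bash
python3 - <<'E'
from h import *
f=np.load("side0.npz");p=f["p"][230:400,240:440,::-1];cv2.imwrite("pics/crop.png",cv2.resize(p,None,fx=3,fy=3))
th=.121;c,s=np.cos(th),np.sin(th);o=np.array([.6136,-.0779])
st=bot.get_state();t=np.array(st["eef_pos"]);M=R.from_quat(st["orientation"]).as_matrix()
for g,z in(((-45,-135),.1),((-45,-135),.038)):
    w=np.r_[o+np.array([[c,-s],[s,c]])@np.array(g)/1000,z];print(w,(M.T@(w-t)/.3).round(4))
print(-th/np.pi)
E
```

```text
[ 0.58522419 -0.21734466  0.1       ] [-0.7244 -0.1312  0.3788]
[ 0.58522419 -0.21734466  0.038     ] [-0.7244 -0.131   0.5855]
-0.038515496228238674
```

View pics/crop.png

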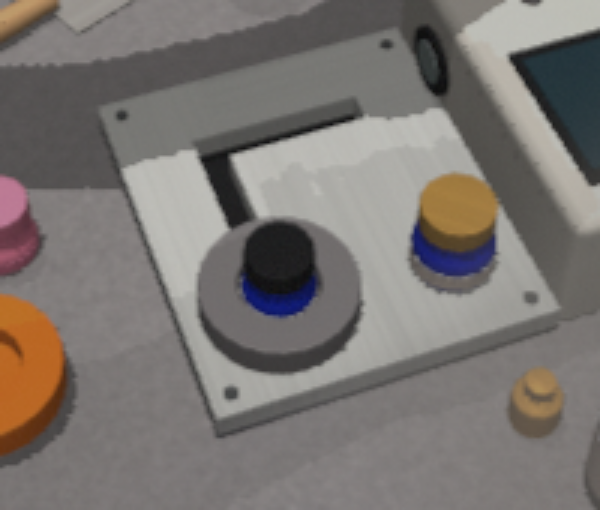

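The crop shows the grey carrier (crop pixel 280,290) with the black-lidded blue jar, sitting in the first leg; the slot runs to the corner (215,150) and ends at (360,110) in front of the lens. The choice is confirmed.

```bash
python3 -m crank '[[[-0.36,-0.065,0,0,0,-0.0385,0],[-0.724,-0.131,0,0,0,-0.0385,0],[-0.724,-0.131,0,0,0,-0.0385,0],[-0.724,-0.131,0.1,0,0,-0.0385,0],[-0.724,-0.131,0.3,0,0,-0.0385,0],[-0.724,-0.131,0.45,0,0,-0.0385,0],[-0.724,-0.131,0.54,0,0,-0.0385,0],[-0.724,-0.131,0.585,0,0,-0.0385,0],[-0.724,-0.131,0.585,0,0,-0.0385,0],[-0.724,-0.131,0.585,0,0,-0.0385,0]]]'
cat > g.py <<'E'
from h import *
th=.121;c,s=np.cos(th),np.sin(th);o=np.array([.6136,-.0779])
def st():
    q=bot.get_state();g=(np.array(q["eef_pos"])[:2]-o)@np.array([[c,-s],[s,c]])*1000
    print("t",round(q["time"],2),"gate",g.round(1),"z",round(q["eef_pos"][2],4),"F",np.round(q["force"],1),"gap",round(q["finger_gap"],2))
def look(name="scene",fn=None):
    K,M=wc(name);p,d=camera(name);C=cloud(d,K,M);u=(C[...,:2]-o)@np.array([[c,-s],[s,c]])*1000;z=C[...,2]
    for tag,zz in(("carrier",.042),("lid",.072)):
        m=(d>0)&(abs(z-zz)<.003)&(u[...,0]>-100)&(u[...,0]<98)&(u[...,1]>-112)&(u[...,1]<112)&((u[...,0]<25)|(u[...,1]>-30))
        v=p.astype(int);m&=(v.max(-1)-v.min(-1)<25)
        if m.sum()>10:
            q=u[m].astype(np.float32);cc,r=cv2.minEnclosingCircle(q);print(name,tag,m.sum(),np.round(cc,1),round(r,1))
    if fn: cv2.imwrite("pics/"+fn,p[:,:,::-1])
E
python3 -c "
from g import *
st()"
```

```text
time: 1.35
eef_pos: [0.5863, -0.2174, 0.0398]
orientation: [0.663, 0.749, 0.0, 0.001]
force: [0.3, 0.3, -0.2]
finger_gap: -0.001
grip_force: 0.0
t 1.35 gate [ -43.9 -135.2] z 0.0398 F [ 0.3  0.3 -0.2] gap -0.0
```

```bash
python3 -m crank '[[[0.025,-0.003,0.005,0,0,0,0],[0.05,-0.003,0.005,0,0,0,0],[0.07,-0.003,0.005,0,0,0,0],[0.09,-0.003,0.005,0,0,0,0],[0.11,-0.003,0.005,0,0,0,0],[0.13,-0.003,0.005,0,0,0,0],[0.15,-0.003,0.005,0,0,0,0]]]'
python3 -c "
from g import *
st();look('side');look('scene')"
```

```text
time: 2.22
eef_pos: [0.5793, -0.1723, 0.0371]
orientation: [0.663, 0.749, -0.0, -0.0]
force: [-0.0, -0.6, 0.5]
finger_gap: 0.003
grip_force: 0.0
t 2.23 gate [-45.5 -89.5] z 0.0371 F [-0.  -0.6  0.5] gap 0.0
side carrier 742 [11.  -5.2] 121.5
side lid 52 [-49.2 -73.2] 28.3
scene carrier 555 [-44.7 -60. ] 46.2
scene lid 205 [-44.3 -71.6] 29.7
```

```bash
python3 - <<'E'
from g import *
st()
a,_=camera("side");b,_=camera("scene")
a=cv2.resize(a[220:400,220:440,::-1],(489,400));b=cv2.resize(b[170:300,200:350,::-1],(461,400))
cv2.imwrite("pics/v1.png",cv2.resize(np.hstack([a,b]),(780,330)))
E
```

```text
t 2.33 gate [-45.3 -89.1] z 0.0371 F [-0.2 -0.2  0.3] gap 0.0
```

View pics/v1.png

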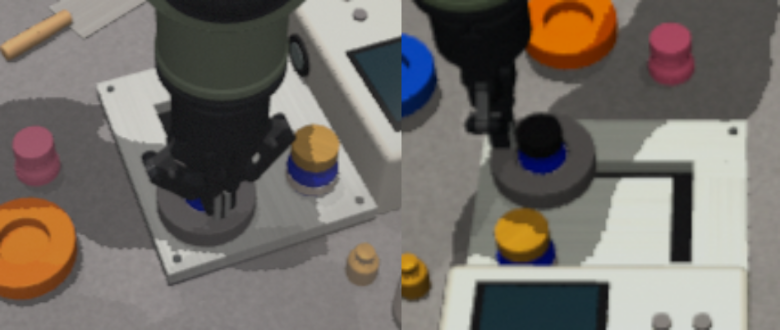

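```bash
python3 - <<'E'
from g import *
st();print(bot.tcp_to_tips)
for n in("side","scene"):
    K,M=wc(n);p,d=camera(n);C=cloud(d,K,M);u=(C[...,:2]-o)@np.array([[c,-s],[s,c]])*1000;z=C[...,2]*1000
    ok=(d>0)&(abs(u[...,0]+45)<25)&(u[...,1]>-140)&(u[...,1]<0)
    for lo in range(0,100,8):
        m=ok&(z>=lo)&(z<lo+8)
        if m.sum()>5: print(n,lo,m.sum(),"x",np.percentile(u[m][:,0],[2,50,98]).round(0),"y",np.percentile(u[m][:,1],[2,50,98]).round(0),"col",np.median(p[m],0))
    m=(d>0)&(z>38)&(z<45)&(abs(u[...,0]+45)<60)&(u[...,1]>-140)&(u[...,1]<30)&(p.max(-1)>60)
    print(" rim y ext",np.percentile(u[m],[0.5,99.5],axis=0).round(1).tolist())
    np.savez(f"{n}1.npz",p=p,d=d,K=K,M=M)
E
```

```text
t 2.42 gate [-45.4 -90. ] z 0.0371 F [ 0.3  0.3 -0.2] gap -0.0
0.011
side 0 196 x [-69. -46. -21.] y [-139. -118. -112.] col [122.  117.5 117. ]
side 8 68 x [-69. -44. -22.] y [-115. -113. -112.] col [98. 97. 95.]
side 16 309 x [-69. -46. -21.] y [-114. -106.  -96.] col [114. 114. 111.]
side 24 86 x [-70. -51. -22.] y [-103. -100.  -94.] col [62. 60. 60.]
side 32 158 x [-69. -52. -21.] y [-103.  -96.  -58.] col [65.5 63.  66.5]
side 40 308 x [-69. -55. -21.] y [-102.  -90.  -60.] col [78.5 76.  77. ]
side 56 25 x [-56. -47. -34.] y [-101.  -99.  -95.] col [66. 65. 65.]
side 64 70 x [-59. -50. -32.] y [-101.  -97.  -51.] col [53.  51.5 52. ]
side 72 55 x [-59. -49. -33.] y [-101.  -97.  -87.] col [33. 34. 34.]
side 80 47 x [-59. -50. -33.] y [-101.  -98.  -89.] col [55. 54. 54.]
side 88 40 x [-59. -45. -32.] y [-101. -100.  -92.] col [48.  47.5 47. ]
side 96 101 x [-68. -42. -22.] y [-103. -100.  -84.] col [26. 26. 28.]
 rim y ext [[-88.5, -102.7], [-3.2, -41.5]]
scene 0 116 x [-69. -51. -24.] y [-139. -127.   -1.] col [131. 127. 122.]
scene 8 25 x [-58. -55. -30.] y [-110.   -9.   -0.] col [83. 84. 78.]
scene 16 191 x [-69. -36. -20.] y [-115.  -18.   -1.] col [121. 123. 115.]
scene 24 23 x [-53. -28. -20.] y [-113.  -21.   -4.] col [40. 39. 37.]
scene 32 84 x [-61. -35. -22.] y [-100.  -43.  -15.] col [57.5 55.5 66.5]
scene 40 380 x [-67. -36. -21.] y [-101.  -43.  -18.] col [73. 70. 69.]
scene 48 37 x [-48. -30. -28.] y [-74. -57. -43.] col [ 1.  6. 69.]
scene 56 48 x [-45. -35. -25.] y [-102.  -64.  -43.] col [ 7.   7.  11.5]
scene 64 162 x [-62. -39. -26.] y [-98. -63. -42.] col [11. 11. 12.]
scene 72 123 x [-61. -42. -27.] y [-96. -62. -43.] col [12. 12. 12.]
scene 80 6 x [-45. -41. -29.] y [-92. -82. -81.] col [26.5 28.  27.5]
scene 96 11 x [-52. -37. -25.] y [-88. -80. -78.] col [10. 11. 11.]
 rim y ext [[-88.2, -102.8], [-2.3, -16.9]]
```

```bash
python3 -m crank '[[[-0.05,0,0,0,0,0,0],[-0.12,0,0,0,0,0,0],[-0.2,0,0,0,0,0,0],[-0.2,0,0,0,0,0,0]]]' | head -2
python3 - <<'E'
from g import *
st()
K,M=wc("wrist");p,d=camera("wrist");C=cloud(d,K,M);u=(C[...,:2]-o)@np.array([[c,-s],[s,c]])*1000;z=C[...,2]*1000
print("wrist",M[:3,3],M[:3,2])
m=(d>0)&(abs(u[...,0])<95)&(abs(u[...,1])<110);h,e=np.histogram(z[m],np.arange(-20,110,4));print([(int(a),int(b)) for a,b in zip(e,h) if b>50])
cv2.imwrite("pics/wr.png",p[:,:,::-1])
look("scene")
for n in("side","scene"):
    K,M=wc(n);p,d=camera(n);C=cloud(d,K,M);u=(C[...,:2]-o)@np.array([[c,-s],[s,c]])*1000;z=C[...,2]*1000
    ok=(d>0)&(abs(u[...,0]+45)<25)&(u[...,1]>-190)&(u[...,1]<-118)
    for lo in range(0,100,8):
        m=ok&(z>=lo)&(z<lo+8)
        if m.sum()>5: print(n,lo,m.sum(),"x",np.percentile(u[m][:,0],[2,50,98]).round(0),"y",np.percentile(u[m][:,1],[2,50,98]).round(0))
E
```

```text
time: 3.02
eef_pos: [0.5862, -0.2361, 0.037]
t 3.02 gate [ -46.3 -153.8] z 0.037 F [-0.  -0.4 -0.9] gap 0.0
wrist [ 0.57771329 -0.15526166  0.19627658] [ 0.03727026 -0.31627489 -0.94793519]
[(16, 21024), (20, 10102), (24, 371), (28, 606), (32, 558), (36, 1306), (40, 24088), (44, 1270), (48, 679), (52, 113), (56, 492), (60, 747), (64, 770), (68, 14454), (72, 5337)]
scene carrier 607 [-44.8 -60.1] 46.4
scene lid 191 [-44.5 -59. ] 20.8
side 0 340 x [-69. -48. -21.] y [-188. -157. -122.]
side 56 31 x [-57. -48. -35.] y [-162. -160. -154.]
side 64 55 x [-59. -51. -33.] y [-161. -157. -147.]
side 72 57 x [-59. -51. -33.] y [-162. -157. -148.]
side 80 44 x [-59. -47. -35.] y [-162. -160. -154.]
side 88 37 x [-60. -44. -31.] y [-163. -161. -155.]
side 96 100 x [-68. -44. -22.] y [-164. -161. -147.]
scene 0 319 x [-69. -44. -21.] y [-189. -155. -122.]
scene 56 17 x [-53. -40. -34.] y [-163. -144. -141.]
scene 64 28 x [-51. -35. -32.] y [-160. -146. -141.]
scene 72 26 x [-53. -35. -32.] y [-160. -148. -141.]
scene 80 10 x [-50. -40. -30.] y [-155. -143. -141.]
scene 96 23 x [-56. -40. -25.] y [-151. -140. -138.]
```

View pics/wr.png

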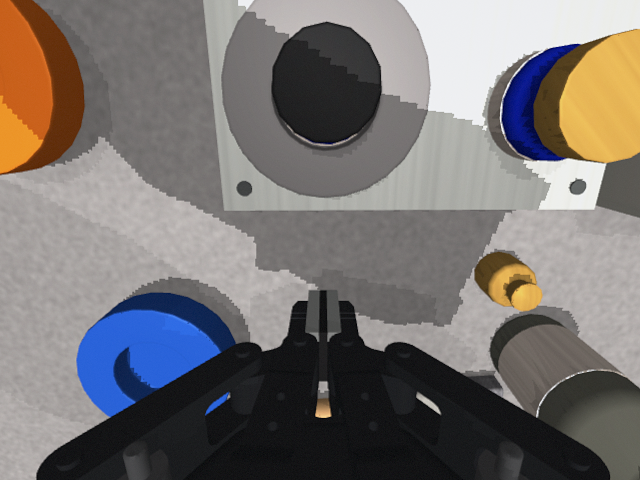

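```bash
python3 - <<'E'
from g import *
st();q=bot.get_state()["eef_pos"]
out=[]
for n in("side","scene"):
    K,M=wc(n);p,d=camera(n);im=cv2.resize(p[:,:,::-1],None,fx=5,fy=5,interpolation=cv2.INTER_NEAREST)
    Mi=np.linalg.inv(M)
    for z,cl in((.026,(0,0,255)),(.037,(0,255,255)),(.055,(0,255,0))):
        X=Mi[:3,:3]@np.r_[q[:2],z]+Mi[:3,3];x=K@X;x=x[:2]/x[2];cv2.circle(im,tuple((x*5).astype(int)),4,cl,1)
        print(n,z,x.round(1))
    a,b=(x*5).astype(int);out.append(im[b-200:b+200,a-190:a+190])
    vv,uu=int(x[1]),int(x[0]);C=cloud(d,K,M);
    for r in range(vv-4,vv+16,2): print(r,(C[r,uu-6:uu+7:2,2]*1000).round(0).astype(int))
cv2.imwrite("pics/tip.png",np.hstack(out))
E
```

```text
t 3.23 gate [ -45.4 -149.8] z 0.037 F [ 0.1  0.3 -0.2] gap 0.0
side 0.026 [353.2 376.3]
side 0.037 [353.5 372.6]
side 0.055 [353.8 366.4]
362 [81 84 80 88 85 81 81]
364 [74 78 76 82 80 77 74]
366 [73 72 71 75 72 71 69]
368 [68 65 64 69 71 65 66]
370 [-3 60 55 64 63 60 58]
372 [-3  0 -1 56 -1 -2 -2]
374 [-2  1 -1 -1  0 -4  0]
376 [-2 -2  1  1  0  1 -1]
378 [-2  1 -1 -2 -2 -1 -1]
380 [-2 -2  2  0 -1 -1 -1]
scene 0.026 [214.4 234.2]
scene 0.037 [213.6 231. ]
scene 0.055 [212.3 225.6]
221 [142 132 117 102  77  69   2]
223 [78 80 78 76 70 65  1]
225 [62 70 66 70 63 64  3]
227 [ 3 66 66 68 61 -1  0]
229 [-2  1  5  2 -1 -1  4]
231 [-1 -3 -1  2 -1  1  1]
233 [ 1  0  0  1  3 -2  0]
235 [ 0  6  1 -3  1  0  3]
237 [ 0  2 -1 -4  0  2  2]
239 [-1  1  0  1  1  1 -1]
```

View pics/tip.png

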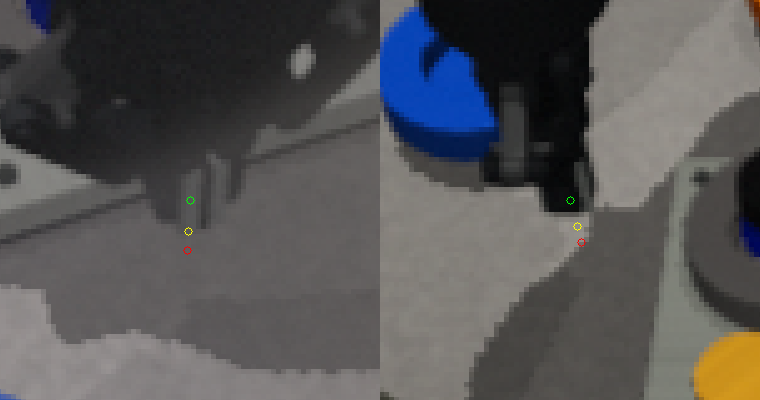

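Both views show the visible fingertips (side crop 190,225; scene crop 570,210) at about z = 55 mm, although the state puts the TCP at 37 mm. The shut tips therefore end about 18 mm behind the TCP, and they passed over the carrier without touching it or the jar. I'll go lower, with a slight tilt so the body stays off the jar, and re-measure before I push.

```bash
python3 -m crank '[[[0,0,0.02,0,0.034,0,0],[0,0,0.04,0,0.0667,0,0],[0,0,0.06,0,0.0667,0,0],[0,0,0.087,0,0.0667,0,0],[0,0,0.087,0,0.0667,0,0],[0,0,0.087,0,0.0667,0,0]]]'
cat >> g.py <<'E'
def tips(ymin=-190,ymax=-118,xmin=-80,xmax=-10,zmin=8):
    for n in("side","scene"):
        K,M=wc(n);p,d=camera(n);C=cloud(d,K,M);u=(C[...,:2]-o)@np.array([[c,-s],[s,c]])*1000;z=C[...,2]*1000
        ok=(d>0)&(u[...,0]>xmin)&(u[...,0]<xmax)&(u[...,1]>ymin)&(u[...,1]<ymax)&(z>zmin)&(p.max(-1)<95)
        print(n,"low z",np.percentile(z[ok],[0,1,2,4]).round(0) if ok.sum() else None)
        for lo in range(16,136,12):
            m=ok&(z>=lo)&(z<lo+12)
            if m.sum()>5: print(" ",lo,m.sum(),"x",np.percentile(u[m][:,0],[1,99]).round(0),"y",np.percentile(u[m][:,1],[1,99]).round(0))
E
python3 -c "
from g import *
st();tips(ymin=-230,xmin=-110,xmax=30)"
```

```text
time: 4.08
eef_pos: [0.5869, -0.2313, 0.0113]
orientation: [0.659, 0.745, 0.069, -0.078]
force: [-0.1, -0.4, 1.0]
finger_gap: -0.002
grip_force: 0.0
t 4.08 gate [ -45.  -149.1] z 0.0113 F [-0.1 -0.4  1. ] gap -0.0
side low z [29. 39. 45. 66.]
  28 29 x [-57. -33.] y [-165. -159.]
  40 39 x [-58. -32.] y [-168. -159.]
  52 26 x [-59. -38.] y [-171. -161.]
  64 41 x [-76. -36.] y [-176. -167.]
  76 102 x [-83. -59.] y [-177. -160.]
  88 80 x [-97. -50.] y [-184. -168.]
  100 85 x [-106.   14.] y [-186. -173.]
  112 232 x [-106.  -61.] y [-190. -160.]
  124 100 x [-94. -73.] y [-186. -168.]
scene low z [ 14.  55.  81. 103.]
  28 22 x [-106.  -33.] y [-229. -145.]
  40 51 x [-52. -30.] y [-165. -146.]
  52 33 x [-52. -29.] y [-164. -148.]
  64 28 x [-71. -17.] y [-171. -150.]
  76 97 x [-79.  -7.] y [-174. -150.]
  88 78 x [-91.   5.] y [-177. -152.]
  100 115 x [-102.   14.] y [-183. -151.]
  112 168 x [-100.   17.] y [-183. -155.]
  124 145 x [-60.  11.] y [-185. -155.]
```

```bash
python3 -m crank '[[[0.05,0,0.0185,0,0,0,0],[0.096,0,0.0288,0,0,0,0],[0.122,0,0.034,0,0,0,0],[0.137,0,0.037,0,0,0,0],[0.151,0,0.04,0,0,0,0],[0.166,0,0.0435,0,0,0,0],[0.181,0,0.0467,0,0,0,0],[0.196,0,0.05,0,0,0,0]]]' 
python3 -c "
from g import *
st();look('scene')"
```

```text
time: 5.18
eef_pos: [0.5793, -0.1719, 0.0086]
orientation: [0.66, 0.744, 0.069, -0.078]
force: [0.8, -3.1, 1.7]
finger_gap: -0.002
grip_force: 1.7
t 5.17 gate [-45.4 -89.2] z 0.0086 F [ 0.8 -3.1  1.7] gap -0.0
scene carrier 636 [-41.4 -50. ] 54.6
scene lid 202 [-30.3 -66.8] 48.5
```

```bash
cat >> g.py <<'E'
def look2(n="scene",fn=None):
    K,M=wc(n);p,d=camera(n);C=cloud(d,K,M);u=(C[...,:2]-o)@np.array([[c,-s],[s,c]])*1000;z=C[...,2]*1000
    on=(d>0)&(abs(u[...,0])<97)&(abs(u[...,1])<112)&~((u[...,0]>25)&(u[...,1]<-30))
    m=on&(abs(z-42)<3)&(p.max(-1)>40)&(p.max(-1)<200)
    q=u[m];print(n,m.sum(),"carrier top x",np.percentile(q[:,0],[1,99]).round(1),"y",np.percentile(q[:,1],[1,99]).round(1),"z",np.median(z[m]).round(1))
    m=on&(abs(z-72)<2)
    q=u[m];print("  z72 x",np.percentile(q[:,0],[1,99]).round(1),"y",np.percentile(q[:,1],[1,99]).round(1))
    if fn: cv2.imwrite("pics/"+fn,p[:,:,::-1])
E
python3 -c "
from g import *
look2('scene');look2('side')"
```

```text
scene 676 carrier top x [-83.1   0.3] y [-83.6   3.6] z 42.0
  z72 x [-60.2 -23.6] y [-109.2  -21.4]
side 354 carrier top x [-86.5 -41.7] y [-106.5    3.6] z 41.4
  z72 x [-63. -44.] y [-109.9  -32.4]
```

```bash
python3 -m crank '[[[0.026,0,0.0055,0,0,0,0],[0.052,0,0.011,0,0,0,0],[0.078,0,0.0166,0,0,0,0],[0.104,0,0.0222,0,0,0,0],[0.13,0,0.0277,0,0,0,0],[0.1565,0,0.0333,0,0,0,0],[0.1826,0,0.0388,0,0,0,0],[0.2087,0,0.0444,0,0,0,0],[0.2347,0,0.05,0,0,0,0],[0.261,0,0.0555,0,0,0,0],[0.2804,0,0.0596,0,0,0,0],[0.2934,0,0.0624,0,0,0,0]]]' 
python3 -c "
from g import *
st();look2('scene')"
```

```text
time: 6.82
eef_pos: [0.5684, -0.0823, 0.0085]
orientation: [0.659, 0.744, 0.069, -0.078]
force: [-0.4, -3.7, 0.3]
finger_gap: -0.0
grip_force: 1.3
t 6.83 gate [-45.4   1.1] z 0.0085 F [-0.4 -3.7  0.3] gap -0.0
scene 672 carrier top x [-82.9   0.5] y [ 5.7 92.1] z 41.9
  z72 x [-60.8 -24.5] y [-9.8 67.7]
```

```bash
python3 -m crank '[[[0.013,0,0.0028,0,0,0,0],[0.026,0,0.0055,0,0,0,0],[0.0326,0,0.0069,0,0,0,0],[0.037,0,0.0079,0,0,0,0],[0.039,0,0.0083,0,0,0,0]]]' 
python3 -c "
from g import *
st();look2('scene')"
```

```text
time: 7.5
eef_pos: [0.5671, -0.0713, 0.0086]
orientation: [0.66, 0.744, 0.069, -0.078]
force: [-0.5, -5.4, -0.3]
finger_gap: -0.003
grip_force: 3.2
t 7.5 gate [-45.4  12.1] z 0.0086 F [-0.5 -5.4 -0.3] gap -0.0
scene 704 carrier top x [-81.9   1.4] y [ 14.9 102.7] z 41.9
  z72 x [-60.5 -23.3] y [ 7.4 78.4]
```

```bash
python3 -m crank '[[[0.003,0,0.0007,0,0,0,0],[0.0065,0,0.0014,0,0,0,0],[0.0065,0,0.0014,0,0,0,0]]]' 
python3 -c "
from g import *
st();look2('scene')"
```

```text
time: 7.92
eef_pos: [0.567, -0.071, 0.0086]
orientation: [0.66, 0.744, 0.069, -0.077]
force: [0.3, -13.6, 0.6]
finger_gap: -0.002
grip_force: 6.4
t 7.92 gate [-45.4  12.4] z 0.0086 F [  0.3 -13.6   0.6] gap -0.0
scene 666 carrier top x [-82.8   1.2] y [ 14.6 102.7] z 41.8
  z72 x [-65.4 -21.9] y [-7.  79.4]
```

```bash
python3 -m crank '[[[-0.05,0,-0.0104,0,0,0,0],[-0.12,0,-0.025,0,0,0,0],[-0.1956,0,-0.0416,0,0,0,0],[-0.17,0,-0.16,0,0,0,0],[-0.14,0,-0.3,0,0,0,0],[-0.113,0,-0.433,0,0,0,0],[-0.113,0,-0.433,0,-0.04,0,0],[-0.113,0,-0.433,0,-0.0667,0,0],[-0.113,0,-0.433,0,-0.0667,0,0]]]' 
python3 -c "
from g import *
st();look2('scene');look2('side')
f=np.load('A.npz');A,col=f['A'],f['col'].astype(int)
m=(col[:,0]>col[:,1]+50)&(col[:,2]>col[:,1]+15)&(abs(A[:,1]+.06)<.06)&(A[:,0]<.5)&(A[:,0]>.38);q=np.percentile(A[m],[1,99],axis=0).round(3);print('pink',q)
print(((np.median(A[m],0)[:2]-o)@np.array([[c,-s],[s,c]])*1000).round())"
```

```text
time: 9.1
eef_pos: [0.5743, -0.1278, 0.1289]
orientation: [0.662, 0.749, -0.0, 0.0]
force: [0.6, -0.5, 0.1]
finger_gap: 0.0
grip_force: 0.0
t 9.1 gate [-45.1 -44.8] z 0.1289 F [ 0.6 -0.5  0.1] gap 0.0
scene 653 carrier top x [-81.7   0.7] y [ 18.8 104.8] z 41.8
  z72 x [-60.  -24.5] y [43.9 78.5]
side 691 carrier top x [-85.   95.9] y [19.5 98.2] z 41.4
  z72 x [-60.3 -45.8] y [45.1 66.3]
pink [[ 0.413 -0.073  0.01 ]
 [ 0.449 -0.036  0.046]]
[-179.   41.]
```

```bash
python3 -m crank '[[[0.02,-0.1,-0.02,0,0,0.055,0],[0.06,-0.216,-0.02,0,0,0.11,0],[0.15,-0.216,-0.02,0,0,0.165,0],[0.25,-0.216,-0.02,0,0,0.22,0],[0.352,-0.216,-0.02,0,0,0.275,0],[0.352,-0.216,-0.02,0,0,0.33,0],[0.352,-0.216,-0.02,0,0,0.385,0],[0.352,-0.216,-0.02,0,0,0.44,0],[0.352,-0.216,0,0,0,0.5,0],[0.352,-0.216,0,0,0,0.5,0],[0.352,-0.216,0,0,0,0.5,0]]]' 
python3 -c "
from g import *
st();print(bot.get_state()['joints'],R.from_quat(bot.get_state()['orientation']).as_matrix().round(3).tolist())"
```

```text
time: 10.58
eef_pos: [0.4971, -0.0322, 0.1286]
orientation: [0.998, 0.062, -0.0, -0.0]
force: [-0.1, -0.8, -0.5]
finger_gap: -0.003
grip_force: 0.0
t 10.57 gate [-110.2   59.4] z 0.1286 F [-0.1 -0.8 -0.5] gap -0.0
[-0.30160158  0.46662357  0.32644995  2.02204012 -0.22972599  0.68771681
 -1.27572302] [[0.992, 0.124, -0.0], [0.124, -0.992, 0.0], [-0.0, -0.0, -1.0]]
```

```bash
python3 -m crank '[[[0,-0.003,0.1,0,0.034,0,0],[0,-0.003,0.22,0,0.0667,0,0],[0,-0.003,0.32,0,0.0667,0,0],[0,-0.003,0.37,0,0.0667,0,0],[0,-0.003,0.399,0,0.0667,0,0],[0,-0.003,0.399,0,0.0667,0,0],[0,-0.003,0.399,0,0.0667,0,0]]]' 
python3 -c "
from g import *
st();look2('scene')"
```

```text
time: 11.45
eef_pos: [0.4971, -0.0308, 0.0089]
orientation: [0.993, 0.061, 0.104, -0.007]
force: [0.6, 0.5, -0.2]
finger_gap: -0.001
grip_force: 0.0
t 11.45 gate [-110.    60.8] z 0.0089 F [ 0.6  0.5 -0.2] gap -0.0
scene 662 carrier top x [-81.4   1.5] y [ 18.9 102.7] z 41.8
  z72 x [-60.  -22.4] y [44.8 79.5]
```

```bash
python3 -m crank '[[[0.039,0,0.0083,0,0,0,0],[0.0587,0,0.0125,0,0,0,0],[0.0815,0,0.0173,0,0,0,0],[0.1043,0,0.0222,0,0,0,0],[0.127,0,0.027,0,0,0,0],[0.15,0,0.0319,0,0,0,0],[0.1728,0,0.0367,0,0,0,0]]]' 
python3 -c "
from g import *
st();look2('scene')"
```

```text
time: 12.38
eef_pos: [0.55, -0.0242, 0.009]
orientation: [0.993, 0.06, 0.104, -0.006]
force: [-3.6, 0.7, 3.5]
finger_gap: -0.0
grip_force: 2.0
t 12.38 gate [-56.6  61. ] z 0.009 F [-3.6  0.7  3.5] gap -0.0
scene 722 carrier top x [-54.   37.1] y [ 18.7 102.7] z 41.9
  z72 x [-66.1  12. ] y [36.7 81.4]
```

```bash
python3 -m crank '[[[0.026,0,0.0055,0,0,0,0],[0.052,0,0.011,0,0,0,0],[0.078,0,0.0166,0,0,0,0],[0.104,0,0.0222,0,0,0,0],[0.13,0,0.0277,0,0,0,0],[0.15,0,0.0319,0,0,0,0],[0.157,0,0.0333,0,0,0,0],[0.163,0,0.0347,0,0,0,0],[0.163,0,0.0347,0,0,0,0]]]' 
python3 -c "
from g import *
st();look2('scene')"
```

```text
time: 13.55
eef_pos: [0.5993, -0.0183, 0.0091]
orientation: [0.993, 0.06, 0.104, -0.006]
force: [-1.7, 0.2, 0.1]
finger_gap: -0.001
grip_force: 0.6
t 13.55 gate [-7.  60.9] z 0.0091 F [-1.7  0.2  0.1] gap -0.0
scene 626 carrier top x [-6.1 70.1] y [ 17.1 102.7] z 41.9
  z72 x [-29.   60.9] y [40.4 77.9]
```

Carrier is at about 42 mm; I'll press on in small steps until the force shows the end wall.

```bash
python3 -m crank '[[[0.0065,0,0.0014,0,0,0,0],[0.01,0,0.0021,0,0,0,0],[0.013,0,0.0028,0,0,0,0],[0.015,0,0.0032,0,0,0,0],[0.015,0,0.0032,0,0,0,0]]]' | grep -E "time|force"
python3 -c "
from g import *
st();look2('scene')"
```

```text
time: 14.22
force: [-18.7, -1.1, 12.3]
grip_force: 9.5
t 14.22 gate [-4.7 60.9] z 0.0086 F [-18.7  -1.1  12.3] gap -0.0
scene 592 carrier top x [-3.3 69.9] y [ 17.  102.7] z 41.9
  z72 x [-26.   62.8] y [39.  77.8]
```

```bash
python3 -m crank '[[[-0.013,0,-0.0028,0,0,0,0],[-0.06,0,-0.0128,0,0,0,0],[-0.13,0,-0.0277,0,0,0,0],[-0.163,0,-0.0347,0,0,0,0],[-0.14,0,-0.15,0,0,0,0],[-0.11,0,-0.3,0,0,0,0],[-0.066,0,-0.491,0,0,0,0],[-0.2,0,-0.52,0,0,0,0],[-0.2,0,-0.52,0,0,0,0],[-0.2,0,-0.52,0,0,0,0]]]' | grep -E "time|force"
python3 -c "
from g import *
st();look2('scene','end.png');look2('side');look('scene');look('side')
q=camera('scene')[0];cv2.imwrite('pics/endc.png',cv2.resize(q[130:370,130:430,::-1],(750,600)))"
```

```text
time: 15.52
force: [0.4, 0.4, -0.3]
grip_force: 0.0
t 15.53 gate [-93.   61.2] z 0.1494 F [ 0.4  0.4 -0.3] gap -0.0
scene 567 carrier top x [ 2.4 70. ] y [ 17.  101.4] z 41.8
  z72 x [27.3 63.6] y [42.6 76.6]
side 947 carrier top x [ 2.7 95.7] y [ 18.1 102.6] z 41.5
  z72 x [27.7 62.6] y [43.4 78.6]
scene carrier 526 [43.8 59.5] 45.3
scene lid 219 [44.8 59.5] 20.7
side carrier 890 [51.2 61. ] 50.8
side lid 259 [60.8 61. ] 34.4
```

View pics/endc.png

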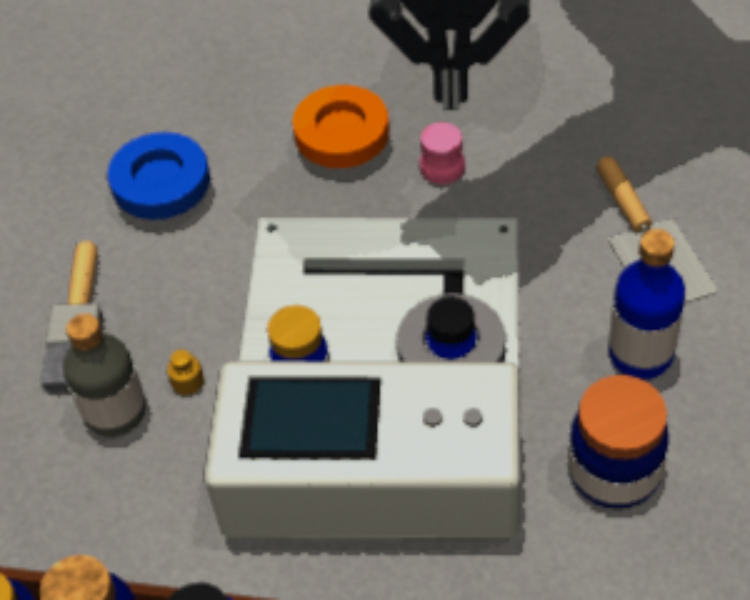

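The carrier (crop 450,335) with its jar upright is at the slot's end by the reader. Lid centre measures (45, 60) mm in the gate frame, every bystander is in place and the gripper is well clear.

```bash
python3 -c "
from plant import bot
print(bot.hand_in())"
```

```text
the job is handed in; nothing more can be done
None
```

The carrier is pushed home against the end of the slot in front of the reader (about 19 N at the stop, jar lid measured at about (45, 60) mm in the gate frame), the jar is upright in it, nothing else appears to have moved, and the job is handed in at about 16 s with the arm clear; a first pass had the fingertips too high and went over the carrier's rim, but the cameras showed carrier and jar unmoved.

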